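# Show the underside of a milled part to the inspection camera

## Robot

A 6-joint arm with a two-finger parallel gripper is mounted at the origin on a cart in front of the work surface, level with it; the furniture and walls round the work are solid. World frame = base frame: x ahead of the robot, y to its left, z up, the work surface at z = 0. Lengths are in mm, angles in degrees, forces in N, time in s.
With the tool pointing down it reaches from about 150 to 775 mm from the base axis. Payload 6.1 kg.
Tool frame: the origin (TCP) lies at the very end of the fingers, on their centre line; the grasp point (between the pads) lies arm.grasp_offset behind it (arm.grasp_offset is the distance from the TCP to the grasp point, in mm); z points along the fingers, x is the direction in which the jaws open and shut, and the axes are right-handed (so a half turn about z gives the same grasp; the last joint's range is limited). The gripper opens to 85 mm and grips with 20 to 120 N. Pads are 22 mm wide; open, the fingers measure 114 mm over their backs; the gripper's body (76 mm by 85 mm) begins 54 mm behind the grasp point. The pads swing forward as they close: fully open they stand 13 mm farther back than shut.
Start: joints at [-71.448, 7.208, -2.269, 80.523, 0, 90], TCP at [167.033, -497.703, 231.295] pointing down, gripper open.
Joint ranges: [-155.77, 155.77], [-54.66, 111.73], [-72.52, 77.12], [-102.08, 115.82], [-83.92, 84.16], [-180, 180]. Speed limits (degrees/s): [136.94, 136.94, 172.46, 180, 180, 180].

## Interface

Orientations are given as a 3x3 rotation matrix whose columns are the frame's x, y, z axes.
In Python, from workcell import arm gives the robot as it stands.
- The arm moves only by the shell command python3 -m inch 'ROWS' [OPENING] [FORCE]. ROWS is a JSON object of lists of equal length, an entry for each row: "delta_pos": the shift along the world's x, y, z in m, a list of three; "twist": the turn, a rotation vector about the world's x, y, z in rad, a list of three. A call has 1 to 12 rows; each row is the pose to reach, as a shift and turn from the pose measured when the call began; what a row does not reach only later rows make up. A row lasts 1/10 s, in which the tool goes at most 50 mm and 8.59 degrees, less where a joint would pass 70% of its speed; a pose out of reach is approached as far as the arm can. A call with a gripper value outside its range is refused whole. OPENING is the opening, from 0 (shut) to 1 (fully open), set as the call begins (- or left out, the last holds). The fingers move at their own pace and stop on an object; FORCE is the grip in N (left out, the last holds). Time passes only in rows, so rows that repeat a pose let the fingers close. It gives the time, the measured TCP pose, the force and the opening at its end, in the units of the state.
- arm.read_state(): the state, without advancing time (a new reading comes with each control period).
- arm.capture(name): name is "scene" or "top" or "wrist"; returns a dict with "pixels" (420x560x3 uint8, red, green, blue), "intrinsics" (3x3 intrinsics, pixels), "world_to_cam" (4x4, takes a point from world to camera coordinates); the wrist camera has in their place "tool_from_camera" (4x4, takes a point from camera to tool coordinates, whose origin is the TCP and whose axes are the tool frame's). Camera axes: x right, y up, looking along -z (the intrinsics and any distortion apply to the point x, -y, -z); pixel columns grow to the right and rows downward; lengths in mm; the calibration is good to about 2 mm. A picture is of the moment at which its call begins: read the wrist's pose just before it. There is no depth.
- arm.finish_job(): hands the job in, once; it reports no verdict.
The state is a dict: "time_s": time; "joint_positions": joint angles; "joint_velocities": joint speeds; "effort": joint torques, N m; "tcp_pos": TCP position; "tool_rot": TCP orientation; "force": force on the tool from outside, world axes, zero at the start; "moment": the same for the moment, N m; "width": opening from 0.0 (shut) to 1.0 (fully open).
Only numpy, scipy, OpenCV 4.12 (cv2) and the standard library are available. Lean on these libraries where they do the work, as an engineer would, in place of code of your own. Each camera call takes 0.05 s, during which the arm holds its last target.

## Task

Swing the red clamp strap aside, leaving it open, lift the milled aluminium part out of its nest and hold it in the air in front of the tilted inspection camera: its underside squarely facing the lens, centred on it and 10 cm away, with the part's long side running along the camera's long side. Do not touch the camera or disturb the other things on the bench, and finish with the gripper still holding the part there, motionless.

Things in the scene. Friction and masses are not known exactly. Their poses are not given: they have to be found in the camera images.
- part: the milled aluminium part, a pale block 42 (x) x 60 (y) x 16 (z) mm, about 0.09 kg, with a pocket and holes in its top. Origin: centre of its underside; z points out of its top, y along its long side. It starts lying top up in the nest between end stops, 2 mm free at each end; it may be gripped across its 42 mm sides, which are open
- nest: fixed fixture: aluminium plate 110 (x) x 160 (y) x 12 mm, centred 8 mm along +y from the origin. Origin: on the bench under the pedestal's centre. Steel pedestal 34 x 56 mm, its top (the part lies on it) 32 mm above the bench. Dark stops at the part's two short ends (y = +-32 to +-38 mm, x within +-19 mm), 40 mm above the bench. Clamp post at y = +58 mm
- clamp (a joint): angle of the red swing strap about its upright post, rad: near 0 it lies over the middle of the part; it grows as the strap swings clockwise seen from above, towards the nest's -x side (roughly towards the robot); clear of the part from 1.2, end stop at 1.9. It turns level with light friction (about 1 N at the knob) and stays where it is left
- clamp_knob (a point): centre of the top face of the round black upright knob on the strap, 14 mm in diameter and 30 mm tall, 88 mm above the bench. The strap below it is 18 mm wide and 8 mm thick, its underside 49.5 and its top 57.5 mm above the bench, 1.5 mm clear of the part
- clamp_pivot (a point): point on the strap's pivot axis (vertical), at the height of the knob's top; 58 mm from the knob
- camera_stand: fixed stand of the inspection camera: steel base 100 x 110 x 10 mm with two side cheeks up to 95 mm above the bench. Origin: centre of its base on the bench
- lens_head: camera head: black housing 44 (x) x 78 (y) x 46 mm, round ring light 60 mm across on top, highest point about 130 mm above the bench. Origin: centre of the lens's front face, 120 mm above the bench; z points out of the lens along its line of sight, leaning 0.35 rad from vertical, roughly towards the robot; y runs level along the housing's long side
- oil_bottle: bystander: small upright oil bottle with red spout, 44 x 44 x 145 mm, origin under its centre
- chip_brush: bystander: lying chip brush, 39 x 175 x 10 mm
- paste_tin: bystander: round green and white tin, 66 mm across, 26 mm high, origin under its centre
- collet_nut: bystander: steel collet nut, 24 x 27 x 19 mm, origin under its centre
- hex_key_0: bystander: lying black hex key, 32 x 82 x 5 mm
- stock_brass: bystander: lying brass bar, 16 x 70 x 16 mm

How it is judged:
By the outcome, as a careful person would: the job done as asked, in the order asked, and still so for the second after the job is handed in, while the arm keeps its last pose, push and grip.
It also fails if it takes over 48 s, if anything falls off the work surface, if the arm or the gripper's body presses on something with over 40 N, if the wrist force passes 120 N, or if a joint passes its speed limit or range.

## Working session

There is one attempt and no reset: what is moved stays moved. The work goes in short steps, Python scripts to look and compute and a shell command to move; the robot and the scene stay as the last step left them, time stands still between calls to the robot, and variables do not carry over. Pictures are saved under pics/ and viewed, and the job is handed in when it is done.

```bash
ls; mkdir -p pics; python3 - <<'E'
from workcell import arm
import cv2,json,numpy as np
s=arm.read_state();print(s);print(arm.grasp_offset)
for n in("scene","top","wrist"):
    c=arm.capture(n);cv2.imwrite(f"pics/{n}0.png",c["pixels"][...,::-1])
    print(n,{k:np.round(v,4).tolist() for k,v in c.items() if k!="pixels"})
E
```

```text
pics
{'time_s': 0.0, 'joint_positions': array([-7.14481824e+01,  7.24191277e+00, -2.32474964e+00,  8.05250079e+01,
        9.03613069e-04,  9.00000599e+01]), 'joint_velocities': array([ 0.00949441, -0.01750256,  0.03634563,  0.04155048, -0.02164919,
        0.05196425]), 'effort': array([ 4.86729859e-04, -4.35915005e+01,  3.52925491e+01,  1.70956599e-02,
       -2.32516436e-05,  1.90651667e-05]), 'tcp_pos': array([ 166.91106437, -497.334686  ,  230.53582336]), 'tool_rot': array([[ 3.18160781e-01, -9.48036641e-01, -4.94091572e-04],
       [-9.48035420e-01, -3.18161164e-01,  1.52182692e-03],
       [-1.59994843e-03, -1.57693303e-05, -9.99998720e-01]]), 'force': array([ 1.1377867 , -0.23902495, -0.00150325]), 'moment': array([-0.02456879,  0.01821861, -0.00959561]), 'width': 1.0018473826687075}
18.700000000000003
scene {'intrinsics': [[392.4094, 0.0, 279.441], [0.0, 392.4094, 218.8625], [0.0, 0.0, 1.0]], 'world_to_cam': [[-0.9245, -0.3811, -0.0025, 503.8228], [0.2219, -0.5437, 0.8094, -114.9049], [-0.3098, 0.7478, 0.5872, -990.9943], [0.0, 0.0, 0.0, 1.0]]}
top {'intrinsics': [[491.7026, 0.0, 284.49], [0.0, 491.7026, 203.0883], [0.0, 0.0, 1.0]], 'world_to_cam': [[-0.0226, -0.9996, -0.0147, 159.5813], [0.9941, -0.024, 0.1062, -500.4328], [-0.1065, -0.0122, 0.9942, -1569.7584], [0.0, 0.0, 0.0, 1.0]]}
wrist {'intrinsics': [[342.6224, 0.0, 283.7158], [0.0, 342.6224, 205.0511], [0.0, 0.0, 1.0]], 'tool_from_camera': [[1.0, 0.0008, -0.0004, 0.408], [0.0007, -0.958, -0.2867, -72.7387], [-0.0007, 0.2867, -0.958, -141.7723], [0.0, 0.0, 0.0, 1.0]]}
```

View pics/scene0.png

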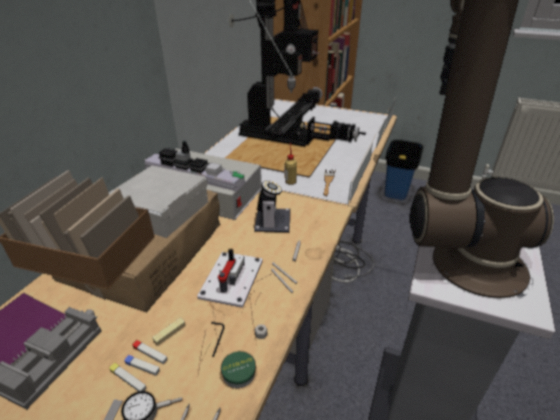

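View pics/top0.png

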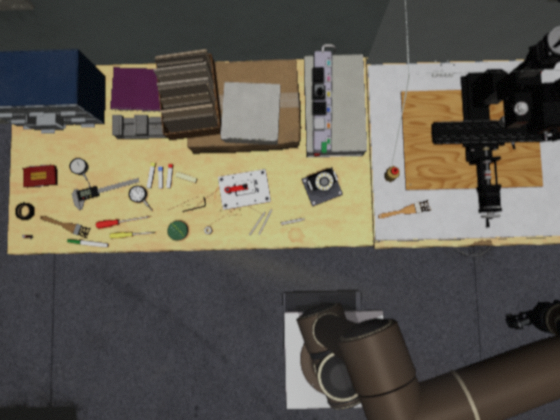

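View pics/wrist0.png

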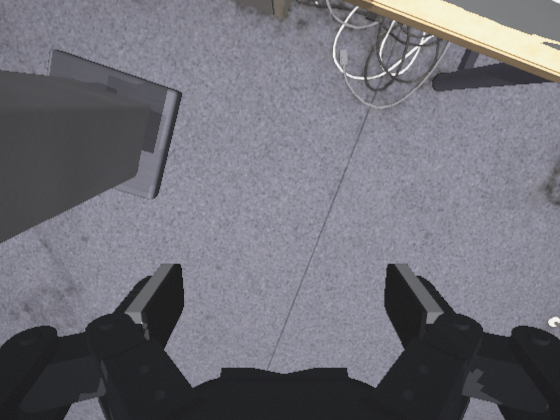

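The scene and top views show the white nest plate at top px ~(245,189), the red strap on it, the camera head at ~(322,182), and the arm off to the right of the bench. I'll zoom in and measure.

```bash
cat > h.py <<'E'
import numpy as np,cv2
from workcell import arm
def ray(c,uv,T=None):
    K=c["intrinsics"]
    d=np.linalg.inv(K)@np.array([uv[0],uv[1],1.]); d=np.array([d[0],-d[1],-d[2]])
    if "world_to_cam" in c: M=np.linalg.inv(c["world_to_cam"])
    else: M=T@c["tool_from_camera"]
    return M[:3,3],M[:3,:3]@d
def onz(c,uv,z,T=None):
    o,d=ray(c,uv,T); return o+d*(z-o[2])/d[2]
def proj(c,p,T=None):
    M=c["world_to_cam"] if "world_to_cam" in c else np.linalg.inv(T@c["tool_from_camera"])
    q=M[:3,:3]@np.asarray(p,float)+M[:3,3]; x=c["intrinsics"]@np.array([q[0],-q[1],-q[2]]); return x[:2]/x[2]
def tri(rays):
    A=0;b=0
    for o,d in rays:
        d=d/np.linalg.norm(d);P=np.eye(3)-np.outer(d,d);A=A+P;b=b+P@o
    return np.linalg.solve(A,b)
def toolT():
    s=arm.read_state();T=np.eye(4);T[:3,:3]=s["tool_rot"];T[:3,3]=s["tcp_pos"];return T
E
python3 - <<'E'
from h import *
t=arm.capture("top");s=arm.capture("scene")
np.savez("cal.npz",tK=t["intrinsics"],tM=t["world_to_cam"],sK=s["intrinsics"],sM=s["world_to_cam"])
a=cv2.resize(t["pixels"][140:240,190:370,::-1],None,fx=4.4,fy=4.4,interpolation=cv2.INTER_CUBIC);cv2.imwrite("pics/tz.png",a)
a=cv2.resize(s["pixels"][165:315,180:320,::-1],None,fx=4,fy=4,interpolation=cv2.INTER_CUBIC);cv2.imwrite("pics/sz.png",a)
for n,u,z in(("nestplate",(245,189),12),("cam",(322,182),125),("bottle",(393,173),145),("tin",(178,230),26)):print(n,onz(t,u,z).round(1))
print(arm.read_state()["time_s"])
E
```

```text
nestplate [555.5 277.1  12. ]
cam [555.7  30.4 125. ]
bottle [ 574.9 -183.2  145. ]
tin [424.8 495.3  26. ]
0.25
```

View pics/tz.png

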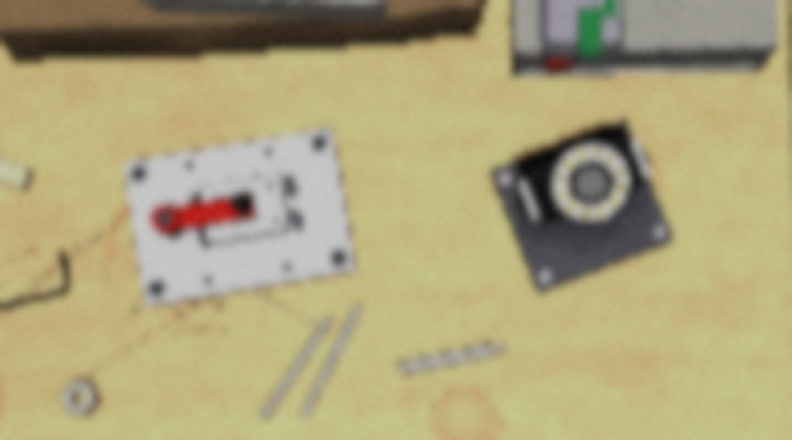

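View pics/sz.png

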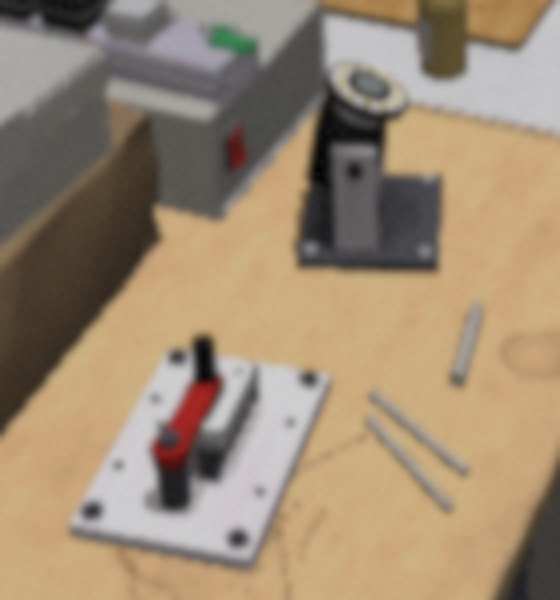

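```bash
python3 -m inch '{"delta_pos":[[0.01,0.02,0.01],[0.028,0.06,0.02],[0.047,0.1,0.03],[0.066,0.14,0.04],[0.085,0.18,0.05],[0.104,0.22,0.06],[0.123,0.26,0.07],[0.142,0.3,0.07],[0.161,0.34,0.07],[0.18,0.38,0.07],[0.199,0.42,0.07],[0.218,0.46,0.07]],"twist":[[0,0,0.05],[0,0,0.15],[0,0,0.27],[0,0,0.39],[0,0,0.51],[0,0,0.63],[0,0,0.75],[0,0,0.87],[0,0,0.99],[0,0,1.11],[0,0,1.23],[0,0,1.35]]}'
```

```text
time_s: 1.45
tcp_pos: [385.3, -35.7, 301.1]
tool_rot: [[0.994, 0.108, -0.0], [0.108, -0.994, -0.0], [-0.0, 0.0, -1.0]]
force: [0.5, 0.0, -0.5]
width: 0.997
```

```bash
python3 -m inch '{"delta_pos":[[0.018,0.04,0],[0.036,0.08,0],[0.055,0.12,-0.01],[0.075,0.16,-0.02],[0.09,0.195,-0.03],[0.095,0.206,-0.03],[0.095,0.206,-0.03]],"twist":[[0,0,0.03],[0,0,0.03],[0,0,0.03],[0,0,0.03],[0,0,0.03],[0,0,0.03],[0,0,0.03]]}'
python3 - <<'E'
from h import *
T=toolT();c=arm.capture("wrist");cv2.imwrite("pics/w1.png",c["pixels"][...,::-1])
np.savez("w1.npz",p=c["pixels"],intrinsics=c["intrinsics"],tool_from_camera=c["tool_from_camera"],T=T);print(T)
E
```

```text
time_s: 2.15
tcp_pos: [480.4, 171.5, 270.2]
tool_rot: [[0.99, 0.14, -0.002], [0.14, -0.99, -0.001], [-0.002, 0.001, -1.0]]
force: [-0.4, -0.5, 0.4]
width: 1.0
[[ 9.90137303e-01  1.40089933e-01 -1.71250458e-03  4.80373737e+02]
 [ 1.40088386e-01 -9.90138505e-01 -9.92714415e-04  1.71466926e+02]
 [-1.83468602e-03  7.43021570e-04 -9.99998041e-01  2.70239466e+02]
 [ 0.00000000e+00  0.00000000e+00  0.00000000e+00  1.00000000e+00]]
```

View pics/w1.png

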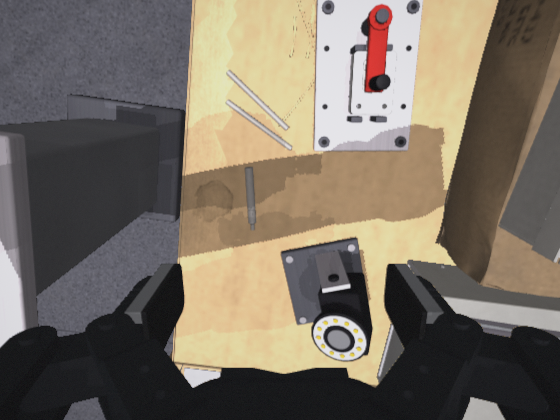

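The wrist view shows both objects: nest plate (px 315–420, 0–150), knob top ~(383,82), pivot ~(380,16), ring light ~(340,337). Next I'll segment and measure these.

```bash
python3 - <<'E'
import cv2
a=cv2.imread("pics/w1.png")
b=cv2.resize(a[0:155,300:435],None,fx=3.8,fy=3.8,interpolation=cv2.INTER_CUBIC)
c=cv2.resize(a[225:370,275:385],None,fx=4,fy=4,interpolation=cv2.INTER_CUBIC)
cv2.imwrite("pics/w1a.png",b);cv2.imwrite("pics/w1b.png",c)
E
```

```text
(no output)
```

View pics/w1a.png

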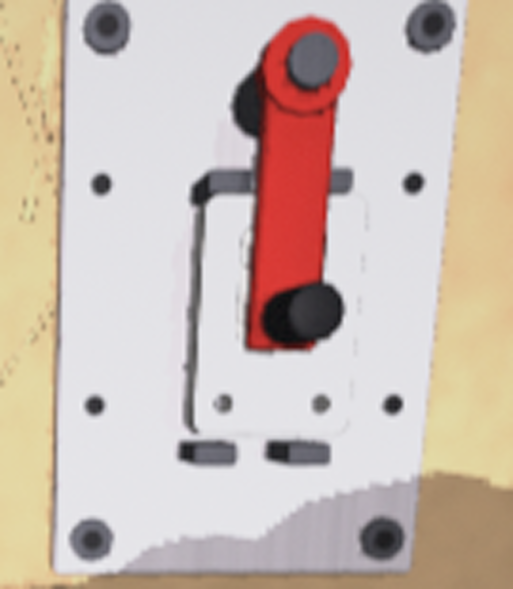

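View pics/w1b.png

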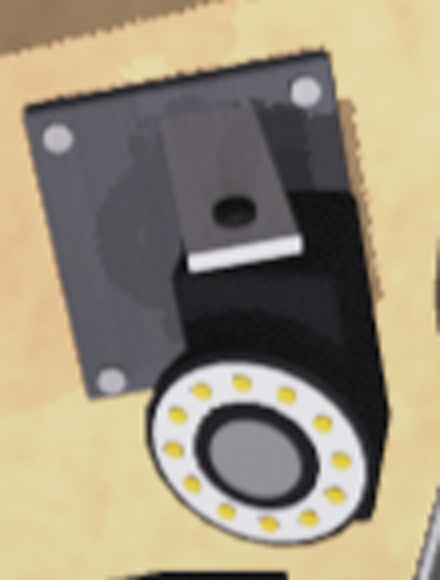

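```bash
cat > m1.py <<'E'
from h import *
d=np.load("w1.npz");c={k:d[k] for k in("intrinsics","tool_from_camera")};T=d["T"]
def A(u):return ((u[0]+.5)/3.8-.5+300,(u[1]+.5)/3.8-.5)
def B(u):return ((u[0]+.5)/4-.5+275,(u[1]+.5)/4-.5+225)
P=lambda u,z:onz(c,u,z,T)
def show(n,l):
    for p in l: print(n,p.round(1))
h=[P(A(u),12) for u in((101,184),(414,184),(95,404),(392,404))];show("hole",h)
b=[P(A(u),15) for u in((107,26),(431,26),(92,540),(382,540))];show("bolt",b);print("mean",np.mean(b,0),np.mean(h,0))
yaw=lambda v:np.degrees(np.arctan2(v[1],v[0]))
print("yaw x",yaw(h[1]-h[0]),yaw(h[3]-h[2]),yaw(b[1]-b[0]),yaw(b[3]-b[2]),"y-90",yaw(h[0]-h[2])-90,yaw(h[1]-h[3])-90,yaw(b[0]-b[2])-90,yaw(b[1]-b[3])-90)
k=P(A((316,308)),88);print("knob",k,"pivot cap z=57..70",P(A((313,60)),57.5),P(A((313,60)),65),P(A((313,60)),70))
pc=[P(A(u),48) for u in((203,197),(195,432),(350,432),(367,197))];show("part",pc);print(np.mean(pc,0))
s=[P(B(u),10) for u in((57,138),(305,92),(110,380))];show("screw",s);print("yaw",yaw(s[1]-s[0]),yaw(s[0]-s[2])-90,"centre",(s[1]+s[2])/2)
# ring ellipse
g=d["p"].astype(int);hsv=cv2.cvtColor(d["p"],cv2.COLOR_RGB2HSV)
m=np.zeros(g.shape[:2],np.uint8);m[310:365,308:372]=1
bright=((g.min(2)>190)|((g[...,0]>180)&(g[...,2]<120)))*m
n,lab,st,ce=cv2.connectedComponentsWithStats(bright.astype(np.uint8));i=1+st[1:,4].argmax()
pts=np.argwhere(lab==i)[:,::-1].astype(np.int32)
e=cv2.fitEllipse(cv2.convexHull(pts));print(e,st[i])
print("lens",P(e[0],120),P(e[0],125), "by eye",P(B((258,455)),120))
E
python3 m1.py
```

```text
hole [506.9 304.5  12. ]
hole [594.2 316.8  12. ]
hole [515.6 245.5  12. ]
hole [602.3 257.8  12. ]
bolt [501.4 343.   15. ]
bolt [588.3 355.2  15. ]
bolt [521.2 206.6  15. ]
bolt [607.7 218.8  15. ]
mean [554.64019507 280.88527825  15.        ] [554.75165938 281.13924387  12.        ]
yaw x 7.997414905308938 8.014944139614228 7.98576102276658 8.02662380499624 y-90 8.355889177218899 7.779460218958306 8.254259895557695 8.095268708920116
knob [554.46891611 273.62181636  88.        ] pivot cap z=57..70 [549.04804706 332.03598718  57.5       ] [547.38366369 330.15944564  65.        ] [546.27407478 328.90841795  70.        ]
part [530.1 299.6  48. ]
part [539.5 242.   48. ]
part [580.9 247.8  48. ]
part [571.9 305.5  48. ]
[555.60749499 273.70991036  48.        ]
screw [503.1  52.7  10. ]
screw [578.9  79.6  10. ]
screw [533.9 -34.2  10. ]
yaw 19.570791871120477 19.553068285089736 centre [556.40352714  22.73042098  10.        ]
((339.236572265625, 337.6134338378906), (40.26878356933594, 54.543373107910156), 116.1220703125) [314 316  52  44 935]
lens [556.76884439  26.2847559  120.        ] [555.28949761  30.0021596  125.        ] by eye [556.82579604  25.37748641 120.        ]
```

```bash
cat > m2.py <<'E'
from h import *
d=np.load("w1.npz");c={k:d[k] for k in("intrinsics","tool_from_camera")};T=d["T"]
q=np.load("cal.npz");t={"intrinsics":q["tK"],"world_to_cam":q["tM"]};s={"intrinsics":q["sK"],"world_to_cam":q["sM"]}
def ring(im,x0,y0,x1,y1,th):
    g=im.astype(int);m=np.zeros(g.shape[:2],np.uint8);m[y0:y1,x0:x1]=1
    br=(g.sum(2)>th)*m
    n,lab,st,ce=cv2.connectedComponentsWithStats(br.astype(np.uint8));i=1+st[1:,4].argmax()
    pts=np.argwhere(lab==i)[:,::-1].astype(np.int32)
    return cv2.fitEllipse(cv2.convexHull(pts)),st[i]
ti=cv2.imread("pics/top0.png");si=cv2.imread("pics/scene0.png")
et,a=ring(ti,308,166,340,196,420);print(et,a)
es,a=ring(si,258,176,284,196,380);print(es,a)
ew=((339.24,337.6),)
R=[ray(c,ew[0],T),ray(t,et[0]),ray(s,es[0])]
for n,l in(("wt",[0,1]),("ws",[0,2]),("ts",[1,2]),("all",[0,1,2])):print(n,tri([R[i] for i in l]).round(1))
print("top z120",onz(t,et[0],120))
for yaw in(19.55,):
  for cen in ([556.8,26,120],):
    y=np.radians(yaw);X=np.array([np.cos(y),np.sin(y),0]);Y=np.array([-np.sin(y),np.cos(y),0])
    for sg in(-1,1):
      zl=np.sin(.35)*sg*X+np.cos(.35)*np.array([0,0,1.]);xl=np.cross(Y,zl)
      pts=np.array([proj(c,np.array(cen)+29*(np.cos(a)*xl+np.sin(a)*Y),T) for a in np.linspace(0,6.28,60)],np.float32)
      print(sg,cv2.fitEllipse(pts))
E
python3 m2.py
python3 - <<'E'
import cv2
a=cv2.imread("pics/scene0.png");b=cv2.imread("pics/top0.png")
import numpy as np
x=cv2.resize(a[170:240,240:300],(480,560),interpolation=cv2.INTER_CUBIC);cv2.imwrite("pics/sl.png",x)
E
```

```text
Traceback (most recent call last):
  File "m2.py", line 11, in <module>
    et,a=ring(ti,308,166,340,196,420);print(et,a)
         ~~~~^^^^^^^^^^^^^^^^^^^^^^^^
  File "m2.py", line 9, in ring
    return cv2.fitEllipse(cv2.convexHull(pts)),st[i]
           ~~~~~~~~~~~~~~^^^^^^^^^^^^^^^^^^^^^
cv2.error: OpenCV(4.12.0) /io/opencv/modules/imgproc/src/shapedescr.cpp:361: error: (-201:Incorrect size of input array) There should be at least 5 points to fit the ellipse in function 'fitEllipseNoDirect'
```

View pics/sl.png

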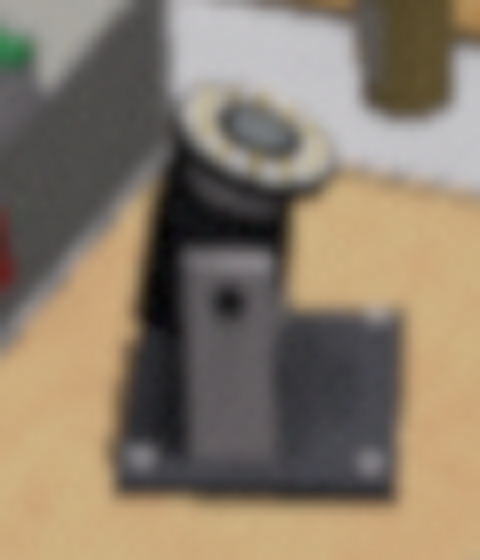

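```bash
sed -i 's/^et,a=.*/et=((324.3,180.9),)/;s/^es,a=.*/es=((272.2,187.0),)/' m2.py; python3 m2.py
```

```text
wt [559.5  22.3 114.5]
ws [559.2  18.6 110. ]
ts [559.2  21.8 112.1]
all [559.1  21.5 112.5]
top z120 [559.72023483  22.91040271 120.        ]
-1 ((340.0245361328125, 337.35125732421875), (44.52988815307617, 60.0716667175293), 116.36785125732422)
1 ((338.5295715332031, 337.54150390625), (44.84344482421875, 58.3225212097168), 42.14016342163086)
```

```bash
python3 -m inch '{"delta_pos":[[0.012,-0.03,0.0],[0.029,-0.075,0.0],[0.047,-0.12,0],[0.065,-0.165,0],[0.08,-0.205,-0.01],[0.085,-0.217,-0.01],[0.085,-0.217,-0.01]],"twist":[[0,0,0],[0,0,0],[0,0,0],[0,0,0],[0,0,0],[0,0,0],[0,0,0]]}'
cat > lens.py <<'E'
import sys
from h import *
T=toolT();c=arm.capture("wrist");n=sys.argv[1]
cv2.imwrite(f"pics/{n}.png",c["pixels"][...,::-1]);np.savez(n+".npz",p=c["pixels"],intrinsics=c["intrinsics"],tool_from_camera=c["tool_from_camera"],T=T);print(T.round(3))
E
python3 lens.py w2
```

```text
time_s: 2.9
tcp_pos: [564.5, -49.5, 261.3]
tool_rot: [[0.991, 0.134, -0.001], [0.134, -0.991, -0.001], [-0.001, 0.001, -1.0]]
force: [0.7, -0.5, 0.4]
width: 0.999
[[ 9.91000e-01  1.34000e-01 -1.00000e-03  5.64506e+02]
 [ 1.34000e-01 -9.91000e-01 -1.00000e-03 -4.95140e+01]
 [-1.00000e-03  1.00000e-03 -1.00000e+00  2.61284e+02]
 [ 0.00000e+00  0.00000e+00  0.00000e+00  1.00000e+00]]
```

View pics/w2.png

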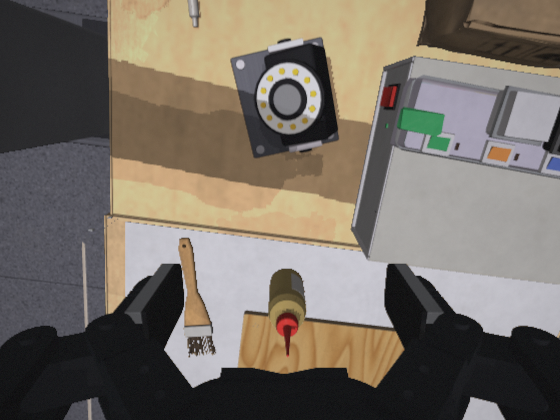

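The lens sits almost directly under the wrist camera at ~(289,98), with the cheek tops at ~(286,44) and (305,147).

```bash
cat > m3.py <<'E'
from h import *
d=np.load("w2.npz");c={k:d[k] for k in("intrinsics","tool_from_camera")};T=d["T"]
g=d["p"].astype(int);m=np.zeros(g.shape[:2],np.uint8);m[55:142,250:326]=1
br=((g.min(2)>180)|((g[...,0]>170)&(g[...,2]<120)&(np.hypot(*(np.indices(g.shape[:2])-np.array([98,289])[:,None,None]))<38)))*m
n,lab,st,ce=cv2.connectedComponentsWithStats(br.astype(np.uint8));i=1+st[1:,4].argmax()
e=cv2.fitEllipse(cv2.convexHull(np.argwhere(lab==i)[:,::-1].astype(np.int32)));print(e,st[i])
print("ring",onz(c,e[0],120,T))
# lens disc: mid-grey inside the black
gr=(np.abs(g.sum(2)-400)<110)*1;m2=np.zeros_like(m);cv2.circle(m2,(289,97),16,1,-1)
print("disc vals",g[97,270:310].sum(1))
x=cv2.resize(d["p"][30:165,225:345,::-1],None,fx=4.4,fy=4.4,interpolation=cv2.INTER_CUBIC);cv2.imwrite("pics/w2z.png",x)
d1=np.load("w1.npz");c1={k:d1[k] for k in("intrinsics","tool_from_camera")}
print("tri",tri([ray(c,e[0],T),ray(c1,(339.3,337.6),d1["T"])]))
E
python3 m3.py
```

```text
((288.6678466796875, 95.9573745727539), (62.00288009643555, 65.559326171875), 153.51145935058594) [ 257   64   63   54 1231]
ring [557.73075204  27.43843103 120.        ]
disc vals [102 105  96 247 370 395 397 394 394 395 391 395 399 400 398 396 398 393
 396 399 397 397 395 399 397 397 397 396 397 401 299 163 118 113 113 118
 143 570 628 628]
tri [557.14057453  27.20381952 120.91918084]
```

View pics/w2z.png

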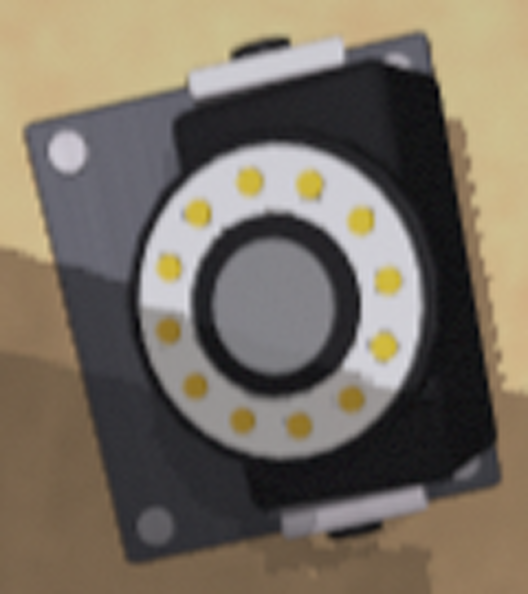

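```bash
cat >> m3.py <<'E'
print("----")
T1=d1["T"];z=lambda u:((u[0]+.5)/4.4-.5+225,(u[1]+.5)/4.4-.5+30)
B=lambda u:((u[0]+.5)/4-.5+275,(u[1]+.5)/4-.5+225)
l2=z((274,304.5));l1=B((256,459))
print("lens",onz(c,l2,120,T),onz(c1,l1,120,T1),tri([ray(c,l2,T),ray(c1,l1,T1)]))
r2=z((281.5,300.5));print("ring",onz(c,r2,116,T))
s=[onz(c,z(u),11,T) for u in((68,151),(155,526),(466,458))];print(np.round(s,1),(s[0]+s[2])/2, np.degrees(np.arctan2(*(s[2]-s[1])[1::-1])))
a=onz(c,z((267,68)),95,T);b=onz(c,z((354,511)),95,T);print("cheeks",a,b,(a+b)/2,np.degrees(np.arctan2(*(a-b)[1::-1]))-90)
# lens disc predicted ellipse check at w2
E
python3 m3.py | sed -n '/----/,$p'
```

```text
----
lens [556.63345044  25.12075466 120.        ] [556.54802526  24.13384579 120.        ] [556.42544577  25.03395103 121.09895612]
ring [557.914516    26.02779533 116.        ]
[[503.2  54.6  11. ]
 [534.2 -32.2  11. ]
 [611.   -4.4  11. ]] [557.08954039  25.09389514  11.        ] 19.895432584217964
cheeks [549.7473566   67.04680282  95.        ] [578.30109012 -12.10421772  95.        ] [564.02422336  27.47129255  95.        ] 19.836910726183177
```

```bash
python3 -m inch '{"delta_pos":[[-0.001,0.03,0.0],[-0.002,0.075,0.0],[-0.003,0.12,-0.01],[-0.005,0.165,-0.03],[-0.006,0.21,-0.05],[-0.008,0.255,-0.07],[-0.009,0.295,-0.09],[-0.010,0.318,-0.1],[-0.01,0.323,-0.11],[-0.01,0.323,-0.11]],"twist":[[0,0,0],[0,0,0],[0,0,0],[0,0,0.006],[0,0,0.006],[0,0,0.006],[0,0,0.006],[0,0,0.006],[0,0,0.006],[0,0,0.006]]}' 0.5
python3 lens.py w3
```

```text
time_s: 3.95
tcp_pos: [552.7, 276.0, 150.8]
tool_rot: [[0.989, 0.145, -0.002], [0.145, -0.989, -0.002], [-0.002, 0.001, -1.0]]
force: [0.0, -0.1, 1.5]
width: 0.5
[[ 9.89000e-01  1.45000e-01 -2.00000e-03  5.52708e+02]
 [ 1.45000e-01 -9.89000e-01 -2.00000e-03  2.76034e+02]
 [-2.00000e-03  1.00000e-03 -1.00000e+00  1.50798e+02]
 [ 0.00000e+00  0.00000e+00  0.00000e+00  1.00000e+00]]
```

View pics/w3.png

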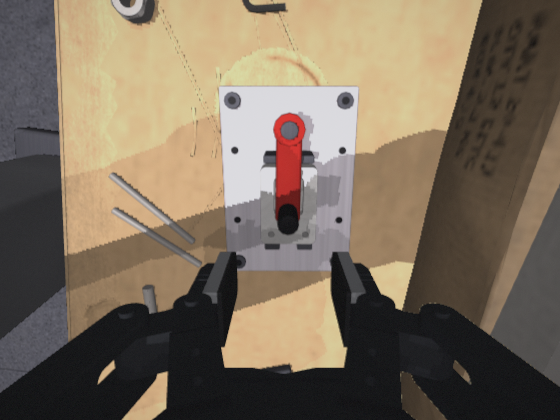

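The knob top is at ~(288,218), nearly midway between the jaws. I'll recheck the nest and knob from this view.

```bash
python3 - <<'E'
import cv2,numpy as np
from h import *
d=np.load("w3.npz");x=cv2.resize(d["p"][80:280,205:370,::-1],None,fx=3,fy=3,interpolation=cv2.INTER_CUBIC);cv2.imwrite("pics/w3z.png",x)
E
```

```text
(no output)
```

View pics/w3z.png

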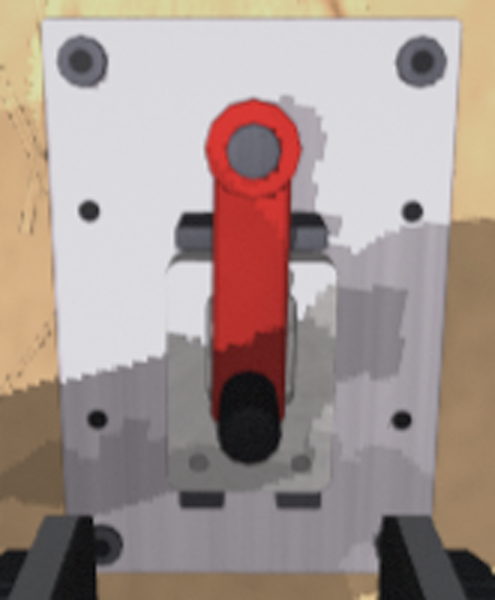

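```bash
python3 - <<'E'
from h import *
d=np.load("w3.npz");c={k:d[k] for k in("intrinsics","tool_from_camera")};T=d["T"]
P=lambda u,z:onz(c,((u[0]+.5)/3-.5+205,(u[1]+.5)/3-.5+80),z,T)
h=[P(u,12) for u in((89,211),(412,211),(97,420),(401,420))];m=np.mean(h,0);print("holes",m,np.degrees(np.arctan2(*(h[1]-h[0])[1::-1])))
print("origin",m+8*np.array([.14,-.99,0]))
print("knob",P((250,433),88),"pivot",P((254,151),65))
pc=[P(u,48) for u in((167,258),(168,488),(330,488),(336,258))];print("part",np.mean(pc,0))
E
```

```text
holes [554.92326536 281.4630219   12.        ] 8.294241918824886
origin [556.04326536 273.5430219   12.        ]
knob [555.27675215 274.94884308  88.        ] pivot [547.99977327 331.08535071  65.        ]
part [555.64427532 275.32181459  48.        ]
```

```bash
python3 -m inch '{"delta_pos":[[0.002,-0.002,-0.03],[0.002,-0.002,-0.06],[0.002,-0.002,-0.08],[0.002,-0.002,-0.086],[0.002,-0.002,-0.086]],"twist":[[0,0,0],[0,0,0],[0,0,0],[0,0,0],[0,0,0]]}' 0.5
python3 -m inch '{"delta_pos":[[0,0,0],[0,0,0],[0,0,0],[0,0,0],[0,0,0],[0,0,0]],"twist":[[0,0,0],[0,0,0],[0,0,0],[0,0,0],[0,0,0],[0,0,0]]}' 0 20
python3 -m inch '{"delta_pos":[[0,0,0],[0,0,0]],"twist":[[0,0,0],[0,0,0]]}'
```

```text
time_s: 4.5
tcp_pos: [555.4, 272.0, 66.2]
tool_rot: [[0.99, 0.142, -0.001], [0.142, -0.99, -0.002], [-0.002, 0.001, -1.0]]
force: [0.0, -0.1, 0.3]
width: 0.502
time_s: 5.1
tcp_pos: [556.4, 272.1, 68.0]
tool_rot: [[0.99, 0.142, 0.001], [0.142, -0.99, -0.001], [0.001, 0.001, -1.0]]
force: [-0.1, -2.0, 5.9]
width: 0.154
time_s: 5.3
tcp_pos: [556.4, 272.1, 68.2]
tool_rot: [[0.99, 0.142, 0.002], [0.142, -0.99, -0.001], [0.001, 0.001, -1.0]]
force: [-0.3, -0.1, 0.8]
width: 0.154
```

```bash
python3 -m inch '{"delta_pos":[[-0.0101,-0.0006,0],[-0.0201,0.0006,0],[-0.0298,0.0035,0],[-0.0389,0.008,0],[-0.047,0.0141,0],[-0.0539,0.0214,0],[-0.0594,0.0299,0],[-0.0634,0.0392,0],[-0.0658,0.049,0],[-0.0664,0.0591,0],[-0.0664,0.0591,0],[-0.0664,0.0591,0]],"twist":[[0,0,0],[0,0,0],[0,0,0],[0,0,0],[0,0,0],[0,0,0],[0,0,0],[0,0,0],[0,0,0],[0,0,0],[0,0,0],[0,0,0]]}'
```

```text
time_s: 6.5
tcp_pos: [489.6, 332.4, 68.4]
tool_rot: [[0.99, 0.143, 0.001], [0.143, -0.99, 0.001], [0.001, -0.001, -1.0]]
force: [0.6, 1.9, 4.7]
width: 0.152
```

```bash
python3 -m inch '{"delta_pos":[[0,0,0],[0,0,0],[0,0,0],[0,0,0.02],[0,0,0.05],[0,0,0.085],[0.02,-0.02,0.1],[0.05,-0.045,0.1],[0.065,-0.057,0.1],[0.065,-0.057,0.1]],"twist":[[0,0,0],[0,0,0],[0,0,0],[0,0,0],[0,0,0],[0,0,0],[0,0,0],[0,0,0],[0,0,0],[0,0,0]]}' 0.5
python3 lens.py w4
```

```text
time_s: 7.5
tcp_pos: [555.9, 273.5, 167.5]
tool_rot: [[0.99, 0.14, -0.0], [0.14, -0.99, 0.0], [-0.0, -0.0, -1.0]]
force: [0.7, -0.0, 0.6]
width: 0.5
[[ 9.90000e-01  1.40000e-01 -0.00000e+00  5.55929e+02]
 [ 1.40000e-01 -9.90000e-01  0.00000e+00  2.73516e+02]
 [-0.00000e+00 -0.00000e+00 -1.00000e+00  1.67510e+02]
 [ 0.00000e+00  0.00000e+00  0.00000e+00  1.00000e+00]]
```

View pics/w4.png

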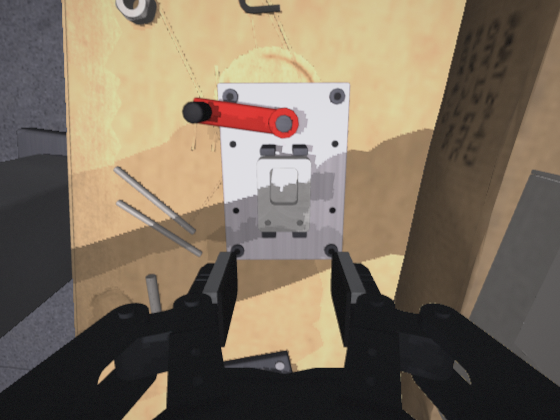

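The strap is open at roughly 100° (knob at (197,112)). The part lies free in the nest, centred at ~(284,194).

```bash
python3 - <<'E'
from h import *
d=np.load("w4.npz");x=cv2.resize(d["p"][135:245,230:340,::-1],None,fx=5,fy=5,interpolation=cv2.INTER_CUBIC);cv2.imwrite("pics/w4z.png",x)
E
```

```text
(no output)
```

View pics/w4z.png

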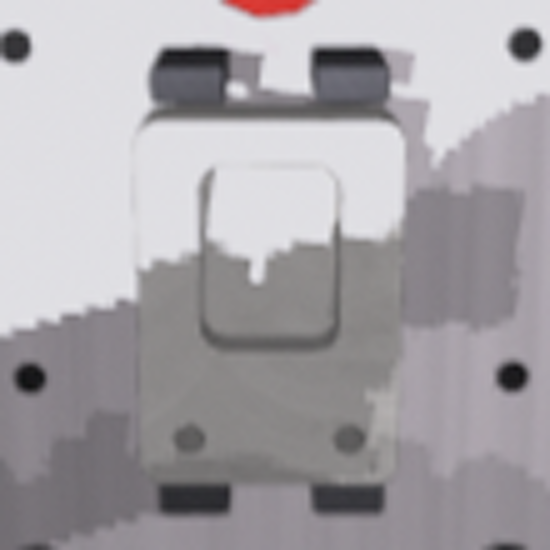

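```bash
python3 - <<'E'
from h import *
d=np.load("w4.npz");c={k:d[k] for k in("intrinsics","tool_from_camera")};T=d["T"]
P=lambda u,z:onz(c,((u[0]+.5)/5-.5+230,(u[1]+.5)/5-.5+135),z,T)
pc=[P(u,48) for u in((135,118),(140,478),(398,478),(406,118))];m=np.mean(pc,0);print(m,T[:3,:3].T@(m-T[:3,3]),[np.linalg.norm(pc[i]-pc[i-1]).round(1) for i in range(4)])
h=[P(u,12) for u in((15,45),(526,44),(30,378),(512,376))];m=np.mean(h,0);print("nest origin",m+8*np.array([.14,-.99,0]))
l=(pc[0]+pc[3]-pc[1]-pc[2]);print("part yaw",np.degrees(np.arctan2(-l[0],l[1])))
E
```

```text
[555.27766826 275.6430474   48.        ] [ -0.31923495  -2.19181337 119.50975926] [np.float64(41.5), np.float64(58.8), np.float64(42.0), np.float64(58.8)]
nest origin [555.64034323 274.14183237  12.        ]
part yaw 7.745755591457665
```

```bash
python3 -m inch '{"delta_pos":[[-0.0002,0.0015,-0.03],[-0.0002,0.0015,-0.07],[-0.0002,0.0015,-0.1],[-0.0002,0.0015,-0.125],[-0.0002,0.0015,-0.14],[-0.0002,0.0015,-0.146],[-0.0002,0.0015,-0.146]],"twist":[[0,0,0],[0,0,0],[0,0,0],[0,0,0],[0,0,0],[0,0,0],[0,0,0]]}' 0.8
python3 -m inch '{"delta_pos":[[0,0,0],[0,0,0],[0,0,0],[0,0,0],[0,0,0],[0,0,0],[0,0,0]],"twist":[[0,0,0],[0,0,0],[0,0,0],[0,0,0],[0,0,0],[0,0,0],[0,0,0]]}' 0 60
```

```text
time_s: 8.25
tcp_pos: [553.2, 276.1, 20.4]
tool_rot: [[0.99, 0.142, -0.003], [0.142, -0.99, -0.001], [-0.003, 0.0, -1.0]]
force: [-0.2, -0.3, 0.2]
width: 0.798
time_s: 8.95
tcp_pos: [553.9, 276.6, 21.8]
tool_rot: [[0.99, 0.142, -0.002], [0.142, -0.99, 0.001], [-0.001, -0.001, -1.0]]
force: [-1.0, 0.8, 6.0]
width: 0.48
```

```bash
python3 -m inch '{"delta_pos":[[0,0,0.01],[0,0,0.03],[0,0,0.06],[0,0,0.1],[0,0,0.14],[0,0,0.17],[0,0,0.18],[0,0,0.18]],"twist":[[0,0,0],[0,0,0],[0,0,0],[0,0,0],[0,0,0],[0,0,0],[0,0,0],[0,0,0]]}'
python3 lens.py w5
```

```text
time_s: 9.75
tcp_pos: [554.6, 276.9, 203.2]
tool_rot: [[0.99, 0.142, 0.001], [0.142, -0.99, 0.002], [0.001, -0.002, -1.0]]
force: [-0.1, -0.4, -1.4]
width: 0.48
[[ 9.90000e-01  1.42000e-01  1.00000e-03  5.54585e+02]
 [ 1.42000e-01 -9.90000e-01  2.00000e-03  2.76865e+02]
 [ 1.00000e-03 -2.00000e-03 -1.00000e+00  2.03231e+02]
 [ 0.00000e+00  0.00000e+00  0.00000e+00  1.00000e+00]]
```

View pics/w5.png

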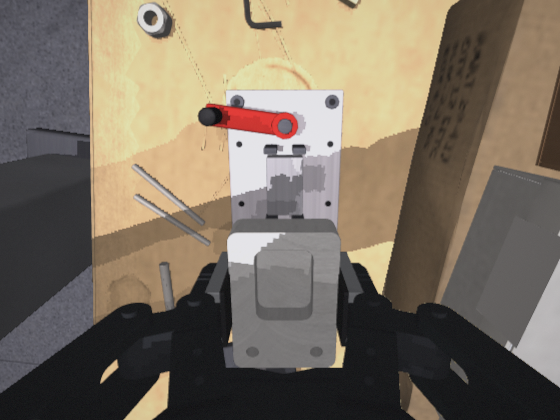

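The part is held level and the nest is empty. I'll measure the part's pose in the tool frame.

```bash
python3 - <<'E'
from h import *
d=np.load("w5.npz");x=cv2.resize(d["p"][205:385,215:355,::-1],None,fx=4,fy=4,interpolation=cv2.INTER_CUBIC);cv2.imwrite("pics/w5z.png",x[:,:])
E
```

```text
(no output)
```

View pics/w5z.png

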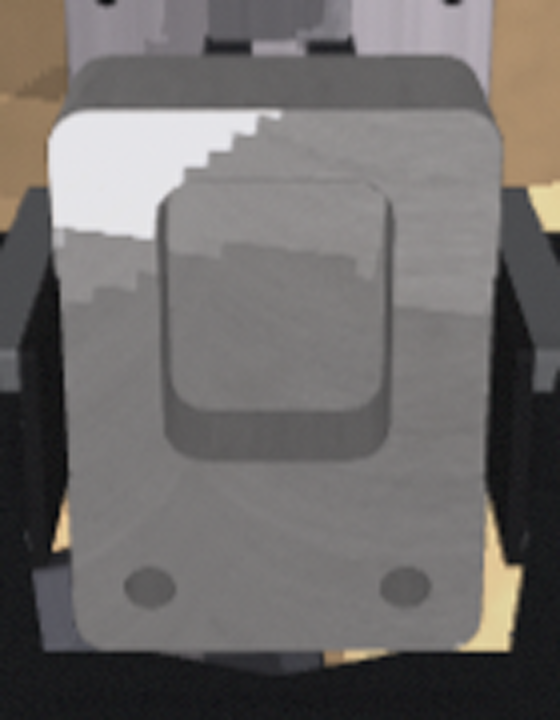

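```bash
python3 - <<'E'
from h import *
d=np.load("w5.npz");K=d["intrinsics"];C=d["tool_from_camera"];T=d["T"]
Z=lambda u:((u[0]+.5)/4-.5+215,(u[1]+.5)/4-.5+205)
img=np.array([Z(u) for u in((46.5,111),(501,111),(482,650),(74.5,650))],float)
obj=np.array([[-21,30,16],[21,30,16],[21,-30,16],[-21,-30,16]],float)
ok,rv,tv=cv2.solvePnP(obj,img,K,None)
R,_=cv2.Rodrigues(rv);F=np.diag([1,-1,-1.]);R=F@R;t=F@tv.ravel()
Rt=C[:3,:3]@R;tt=C[:3,:3]@t+C[:3,3]
print("part origin in tool",tt.round(2));print(Rt.round(3))
print("err",(cv2.projectPoints(obj,rv,tv,K,None)[0][:,0]-img).round(2).tolist())
# with fixed depth: top face at tool z = -18.7-8
o=C[:3,3]
for zz in(-26.7,-28.7,-24.7):
  q=[]
  for u in img:
    v=np.linalg.inv(K)@[u[0],u[1],1];v=C[:3,:3]@(F@v);q.append(o+v*(zz-o[2])/v[2])
  q=np.array(q);print(zz,q.mean(0).round(2),np.linalg.norm(q[0]-q[1]).round(1),np.linalg.norm(q[2]-q[3]).round(1),np.linalg.norm(q[0]-q[3]).round(1))
E
```

```text
part origin in tool [-0.06  3.47 -8.07]
[[ 1.    -0.006 -0.01 ]
 [-0.006 -1.    -0.008]
 [-0.01   0.008 -1.   ]]
err [[-0.19, 0.07], [0.25, -0.26], [-0.62, 0.2], [0.55, 0.03]]
-26.7 [ -0.18   1.7  -26.7 ] 40.8 41.6 58.9
-28.7 [ -0.18   0.41 -28.7 ] 40.1 40.9 57.9
-24.7 [ -0.18   2.99 -24.7 ] 41.5 42.3 59.9
```

```bash
cat > tgt.py <<'E'
from h import *
from scipy.spatial.transform import Rotation as Ro
y=np.radians(19.7);L=np.array([556.8,24.7,120])
X=np.array([np.cos(y),np.sin(y),0]);Y=np.array([-np.sin(y),np.cos(y),0]);zl=-np.sin(.35)*X+np.cos(.35)*np.array([0,0,1.])
R=np.column_stack([np.cross(-Y,-zl),-Y,-zl]);off=np.array([-.1,2.2,-9.7])
tcp=L+100*zl-R@off
T=toolT();print("target",tcp.round(1),"now",T[:3,3].round(1));print("dpos",(tcp-T[:3,3]).round(1),"twist",Ro.from_matrix(R@T[:3,:3].T).as_rotvec().round(4))
p=T[:3,3]+T[:3,:3]@off-L
Xl=np.cross(Y,zl);print("part in lens frame xyz",(p@Xl).round(1),(p@Y).round(1),(p@zl).round(1),"vel",np.abs(arm.read_state()["joint_velocities"]).max().round(2))
E
python3 tgt.py
```

```text
target [527.   16.4 204.9] now [553.9 276.5 201.3]
dpos [ -27.  -260.2    3.6] twist [ 0.0837 -0.342   0.1996]
part in lens frame xyz 107.9 235.9 57.4 vel 2.43
```

```bash
python3 -m inch '{"delta_pos":[[-0.002,-0.015,0.01],[-0.005,-0.045,0.02],[-0.008,-0.08,0.025],[-0.012,-0.115,0.025],[-0.016,-0.15,0.025],[-0.02,-0.185,0.025],[-0.023,-0.215,0.02],[-0.025,-0.24,0.013],[-0.027,-0.255,0.006],[-0.027,-0.2602,0.0036],[-0.027,-0.2602,0.0036],[-0.027,-0.2602,0.0036]],"twist":[[0,0,0],[0.01,-0.04,0.02],[0.02,-0.08,0.05],[0.03,-0.13,0.075],[0.042,-0.17,0.1],[0.054,-0.22,0.13],[0.065,-0.265,0.155],[0.075,-0.305,0.18],[0.081,-0.33,0.193],[0.0837,-0.342,0.1996],[0.0837,-0.342,0.1996],[0.0837,-0.342,0.1996]]}'
python3 tgt.py; python3 lens.py w6;python3 tgt.py; python3 tgt.py
python3 - <<'E'
from h import *
for n in("scene","top"):
    c=arm.capture(n);cv2.imwrite(f"pics/{n}6.png",c["pixels"][...,::-1])
    x=c["pixels"][...,::-1]
    x=x[130:260,180:340] if n=="scene" else x[130:240,270:390]
    cv2.imwrite(f"pics/{n}6z.png",cv2.resize(x,None,fx=4.5,fy=4.5,interpolation=cv2.INTER_CUBIC))
E
python3 tgt.py
```

```text
time_s: 11.0
tcp_pos: [526.9, 16.6, 204.6]
tool_rot: [[0.885, 0.337, 0.322], [0.316, -0.942, 0.116], [0.342, -0.0, -0.94]]
force: [0.4, -0.2, -0.2]
width: 0.481
target [527.   16.4 204.9] now [526.9  16.6 204.6]
dpos [ 0.1 -0.2  0.3] twist [-0.0001 -0.0011  0.0002]
part in lens frame xyz -0.1 0.2 99.8 vel 1.0
[[ 8.85000e-01  3.37000e-01  3.22000e-01  5.26853e+02]
 [ 3.16000e-01 -9.42000e-01  1.16000e-01  1.65570e+01]
 [ 3.42000e-01 -0.00000e+00 -9.40000e-01  2.04605e+02]
 [ 0.00000e+00  0.00000e+00  0.00000e+00  1.00000e+00]]
target [527.   16.4 204.9] now [527.2  16.9 204.9]
dpos [-0.2 -0.5 -0. ] twist [-0.0001 -0.0006 -0.0006]
part in lens frame xyz 0.4 0.4 99.9 vel 0.58
target [527.   16.4 204.9] now [527.2  16.9 204.9]
dpos [-0.2 -0.5 -0. ] twist [-0.0001 -0.0006 -0.0006]
part in lens frame xyz 0.4 0.4 99.9 vel 0.58
target [527.   16.4 204.9] now [527.4  17.1 205.1]
dpos [-0.4 -0.8 -0.2] twist [ 0.     -0.0002 -0.0012]
part in lens frame xyz 0.7 0.6 100.0 vel 0.16
```

View pics/w6.png

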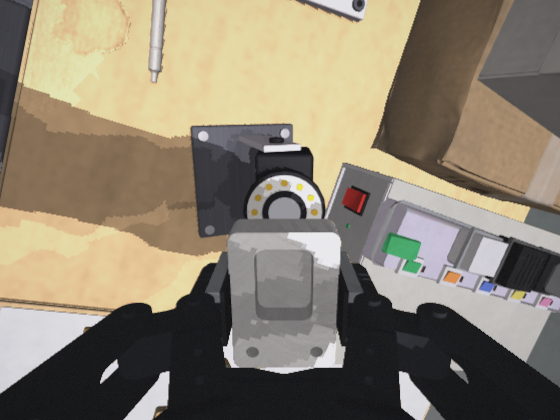

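View pics/scene6z.png

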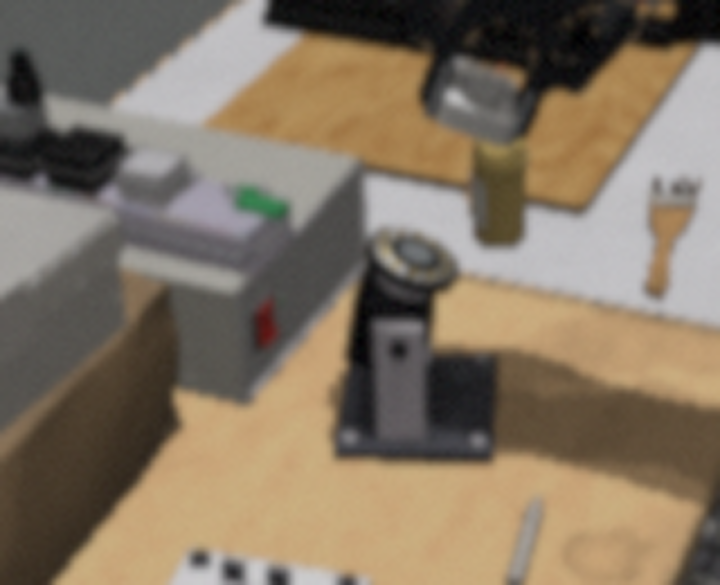

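View pics/top6z.png

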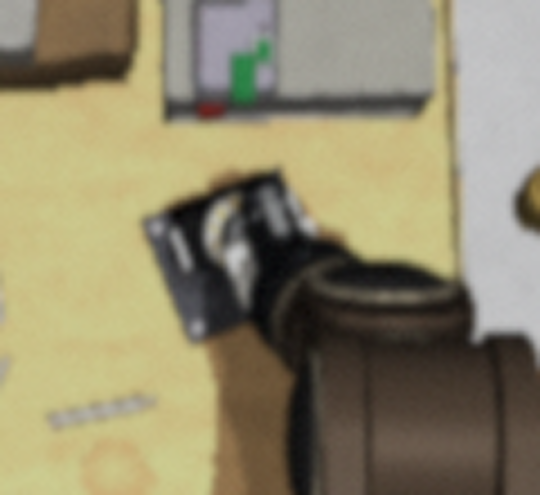

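The part sits just beyond the ring light in the wrist view (ring and part both centred on col ~285). I'll check the lens's position relative to the part within this single image.

```bash
python3 - <<'E'
from h import *
d=np.load("w6.npz")
x=cv2.resize(d["p"][165:385,215:355,::-1],None,fx=3.6,fy=3.6,interpolation=cv2.INTER_CUBIC)[:595];cv2.imwrite("pics/w6z.png",x)
E
```

```text
(no output)
```

View pics/w6z.png

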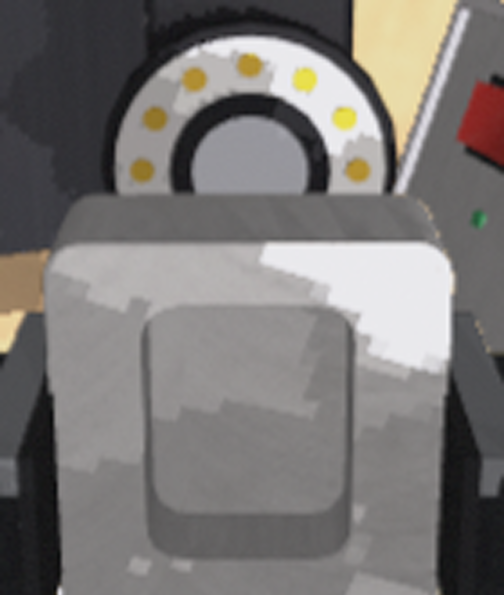

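```bash
python3 - <<'E'
from h import *
d=np.load("w6.npz");K=d["intrinsics"];C=d["tool_from_camera"];F=np.diag([1,-1,-1.])
def at(u,z):
    v=C[:3,:3]@(F@(np.linalg.inv(K)@[u[0],u[1],1]));o=C[:3,3];return o+v*(z-o[2])/v[2]
Z=lambda u:((u[0]+.5)/3.6-.5+215,(u[1]+.5)/3.6-.5+165)
print("lens in tool",[at(Z((249.5,171.5)),z).round(1) for z in(88.3,90.3,92.3)])
# part end-face bottom/top edges (tool z bottom ~-9.7, top -25.7): centre y = edge+30
print("part +y end: top",at(Z((249,242)),-25.7)+[0,30,0],"bottom",at(Z((249,194)),-9.7)+[0,30,0])
for z in (-24.7,-26.7):print(z,at(Z((249,242)),z)+[0,30,0])
print("width top",[ (at(Z((450,265)),z)-at(Z((47,265)),z))[0].round(2) for z in(-24,-25.7,-27)])
E
python3 tgt.py
```

```text
lens in tool [array([-0.4,  1.8, 88.3]), array([-0.4,  2.5, 90.3]), array([-0.4,  3.1, 92.3])]
part +y end: top [ -0.46509496   2.48446553 -25.7       ] bottom [-0.46692705  2.86917897 -9.7       ]
-24.7 [ -0.46533477   2.87158752 -24.7       ]
-26.7 [ -0.46485515   2.09734354 -26.7       ]
width top [np.float64(41.41), np.float64(40.81), np.float64(40.36)]
target [527.   16.4 204.9] now [527.4  17.1 205.1]
dpos [-0.4 -0.8 -0.2] twist [ 0.     -0.0002 -0.0012]
part in lens frame xyz 0.7 0.6 100.0 vel 0.16
```

View pics/scene6.png

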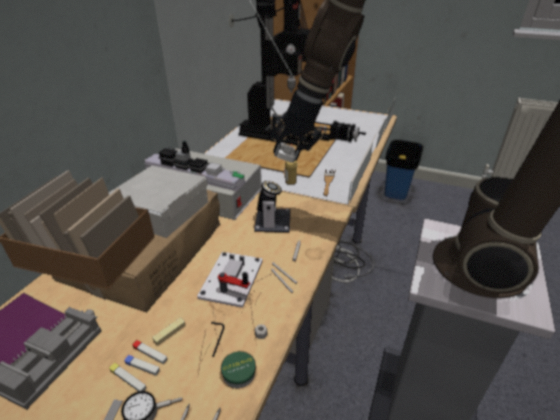

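```bash
python3 - <<'E'
from workcell import arm
s=arm.read_state();print(s["time_s"],s["width"],s["force"].round(1),abs(s["joint_velocities"]).max())
E
```

```text
11.15 0.48239816237911237 [ 0.4 -0.5 -0.1] 0.1607662516559141
```

The scene view shows the strap open at ~(235,280), the bystanders where they were, and the part held above and in front of the lens at ~(287,152). The arm is still, so I'm handing in.

```bash
python3 -c "
from workcell import arm
print(arm.finish_job())"
```

```text
the job is handed in; nothing more can be done
None
```

I gripped the clamp knob and swung the strap open by about 100°. I then took the part by its 42 mm sides, lifted it out of the nest and handed it in held in front of the camera. The clock read about 11 s of the 48 s allowed.

**Last checks:**
- **Position:** by the arm's readings the part is 0.7 and 0.6 mm off the lens centre, 100 mm away. In one wrist image, the part and the lens line up to within about 0.5 mm.
- **Orientation:** it is within about 0.1° of the target I had measured. I read the camera's turn as 19.6–19.9° in different views and used 19.7°.
- **Hold:** the arm was nearly still (0.16 °/s), with the part firmly gripped at 60 N. The strap was still open, and the bystanders I could see looked unmoved.

**Where measurements disagreed:**
- **Lens position:** the overhead camera put the ring light about 2–3 mm from where the wrist camera put the lens. I used the wrist views.
- **Part height in the jaws:** two ways of measuring it differed by about 1.5–2 mm. The 100 mm distance is uncertain by about that much.

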